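Turn the swivel hook to its stop and hang the caddy

ROBOT

A 6-joint arm with a two-finger parallel gripper is mounted at the origin on a cart in front of the work surface, level with it; the furniture and walls round the work are solid. World frame = base frame: x ahead of the robot, y to its left, z up, the work surface at z = 0. Lengths are in mm, angles in degrees, forces in N, time in s.
With the tool pointing down it reaches from about 300 to 850 mm from the base axis. Payload 4.2 kg.
Tool frame: the origin (TCP) lies midway between the tips of the shut fingers; the grasp point (between the pads) lies 19 mm behind it; z points along the fingers, y is the line along which they close (so a half turn about z gives the same grasp; the last joint's range is limited). The gripper opens to 91 mm and grips with 3 to 60 N. Pads are 32 mm wide; open, the fingers measure 118 mm over their backs; the gripper's body (76 mm by 178 mm) begins 60 mm behind the grasp point.
Start: joints at [-66.921, 18.312, 89.639, -0, 72.044, -1.146], TCP at [235.936, -524.383, 213.976] pointing down, gripper open.
Joint ranges: [-177.97, 177.97], [-48.28, 115.42], [12.27, 149.76], [-77.06, 257.06], [2.81, 150.46], [-146.56, 146.56]. Speed limits (degrees/s): [147.25, 147.25, 180, 180, 180, 180].

INTERFACE

Orientations are given as [roll, pitch, yaw] about the fixed x, y, z axes, in that order (R = Rz(yaw) Ry(pitch) Rx(roll)).
In Python, from workcell import env gives the robot as it stands.
- The arm moves only by the shell command python3 -m jog 'ROWS' [FORCE]. ROWS is a JSON object of lists of equal length, an entry for each row: "jaw": the finger opening in mm, from 0 to 91.2; "slide": the shift along the tool's x, y, z in units of 30 mm (1.0 is 30 mm), a list of three; "spin": the turn about the tool's z in units of 8 degrees (1.0 is 8 degrees). In form: {"jaw": [jaw, ...], "slide": [[dx, dy, dz], ...], "spin": [spin, ...]}. A call has 1 to 10 rows; each row shifts and turns the commanded pose from where the row before left it, along the tool's axes as they then stand; what a row does not reach is not made up. A row lasts 1/10 s, in which the tool goes at most 50 mm and 8.59 degrees, less where a joint would pass 70% of its speed; a pose out of reach is approached as far as the arm can. A call is refused whole if a number of a shift passes 1 or a number of a turn 1, either way. A call with a gripper value outside its range is refused whole. The fingers move at their own pace and stop on an object; FORCE is the grip in N (left out, the last holds). Time passes only in rows, so rows that do not move let the fingers close. It gives the time, the measured TCP pose, the force, the opening and the grip force at its end, in the units of the state.
- env.state(): the state, without advancing time (a new reading comes with each control period).
- env.grab_frame(name): name is "scene" or "top"; returns the picture (420x560x3 uint8, red, green, blue); there is no depth.
- env.camera_model(name): a dict with "fx", "fy", "cx", "cy" (pixels), "camera_from_world" (4x4, takes a point from world to camera coordinates). Camera axes: x right, y up, looking along -z (the intrinsics and any distortion apply to the point x, -y, -z); pixel columns grow to the right and rows downward; lengths in mm; the calibration is good to about 2 mm. A picture is of the moment at which its call begins. camera_model takes no time and is no camera call.
- env.job_done(): hands the job in; it is judged then, once.
The state is a dict: "time_s": time; "qpos": joint angles; "qvel": joint speeds; "effort": joint torques, N m; "ee_pos": TCP position; "ee_rot": TCP orientation; "force": force on the tool from outside, world axes, zero at the start; "torque": the same for the moment, N m; "gripper_width": finger opening in mm; "gripper_force": force on a finger pad.
Only numpy, scipy, OpenCV 4.12 (cv2) and the standard library are available. Lean on these libraries where they do the work, as an engineer would, in place of code of your own. Each camera call takes 0.05 s, during which the arm holds its last target. There are 200 camera calls.

TASK

Push the swivel hook on the bench stand clockwise (seen from above) until you feel its stop, which lies roughly (not exactly) where the hook faces the red mark on the stand's foot, and keep it pressed against the stop for about half a second, firmly but gently: with 7 to 18 N, about 12 is right, and never pinch it or press harder. Then pick up the small white caddy with the blue grip tab and hang its steel bail gently in the dip of the hook, leaving it hanging freely with the hook still facing the mark. Do not disturb the bottle, the vials or the tape nearby.

Things in the scene. Friction and masses are not known exactly. Their poses are not given: they have to be found in the camera images.
- stand: fixed bench stand: white foot 120 mm across, 14 mm high, steel post 18 mm across (collar and swivel hub 28 mm across at the top, highest point 213 mm). Origin on the post's axis at the work surface, z up; its -x axis is the front, with a red bar in the foot. The swivel's hidden rigid stop lies within 0.22 rad either side of it, exactly where must be felt.
- hook: swivel hook, 9 mm round bar, at first 25 to 90 deg counterclockwise of the mark. Friction 0.12 N m, stays where left; force rises steeply (about 5 N per mm) at the stop. Origin on the post's axis, 200 mm above the work surface; it reaches along its own -x: level to 46 mm out, a dip (bar axis 7 mm lower, 60 to 67 mm out), then up to an 11 mm red ball centred 79 mm out, 11 mm above the origin.
- saddle (a point): top of the bar at the bottom of the hook's dip, 63.5 mm out from the post's axis, 197.5 mm above the work surface; x, y, z as hook. The bail belongs here.
- caddy: white open pot 70 (x) x 76 (y) x 48 mm, 0.13 to 0.22 kg. Origin: centre of its underside, z up. A bail of 7 mm round steel bar stands over it in the plane x = 0: uprights at y = +-38.5 mm to 92 mm high, then roof-shaped to a peak in the middle (bar axis 104 mm high). The hook passes along x through the window below it (48 to 100 mm high). Blue grip tab on the peak, 107 to 143 mm high.
- bail_peak (a point): underside of the bail at its peak, 100.5 mm above the caddy's underside; axes as caddy. Seated, it lies at saddle.
- grip_tab (a point): middle of the blue grip tab, 128 mm above the caddy's underside; axes as caddy (11 mm thick along x, 24 mm along y)
- rub_bottle: bystander: pump bottle, 79 x 70 x 214 mm, origin under its centre
- vial_green: bystander: vial with green cap, 28 mm across, 56 mm high, origin under its centre
- vial_pink: bystander: vial with pink cap, 24 mm across, 50 mm high, origin under its centre
- tape: bystander: tape roll lying flat, 98 mm across, 25 mm high, origin under its centre

How it is judged:
By the outcome, as a careful person would: the job done as asked, in the order asked, and still so for the second after the job is handed in, with the robot touching nothing.
It also fails if it takes over 67 s, if anything falls off the work surface, if the arm or the gripper's body presses on something with over 40 N, if the wrist force passes 120 N, or if a joint passes its speed limit or range.

## Working session

There is one attempt and no reset: what is moved stays moved. The work goes in short steps, Python scripts to look and compute and a shell command to move; the robot and the scene stay as the last step left them, time stands still between calls to the robot, and variables do not carry over. Pictures are saved under pics/ and viewed, at most 14 in all, crops included, and the job is handed in when it is done.

```bash
mkdir -p pics; ls; python3 - <<'E'
from workcell import env
import cv2
for n in("scene","top"):
    im=env.grab_frame(n); cv2.imwrite(f"pics/{n}0.png",im[:,:,::-1])
    m=env.camera_model(n); print(n,m)
print(env.state())
E
```

```text
pics
scene {'fx': 493.5144668077923, 'fy': 493.5144668077923, 'cx': 281.4152427633903, 'cy': 206.54505087433986, 'camera_from_world': array([[-4.39982792e-01, -8.98002603e-01,  2.54296631e-03,
         3.40087845e+02],
       [ 3.88090939e-01, -1.87592716e-01,  9.02327211e-01,
        -2.98498297e+02],
       [-8.09815143e-01,  3.97995348e-01,  4.31044241e-01,
        -1.05535524e+03],
       [ 0.00000000e+00,  0.00000000e+00,  0.00000000e+00,
         1.00000000e+00]])}
top {'fx': 525.4314716070973, 'fy': 525.4314716070973, 'cx': 288.1484108893484, 'cy': 204.80948874025776, 'camera_from_world': array([[ 1.88753112e-02, -9.99789010e-01,  8.10293472e-03,
         9.10279693e+01],
       [ 9.97293530e-01,  1.94029508e-02,  7.09164395e-02,
        -5.49408302e+02],
       [-7.10586977e-02,  6.74243451e-03,  9.97449348e-01,
        -1.34096595e+03],
       [ 0.00000000e+00,  0.00000000e+00,  0.00000000e+00,
         1.00000000e+00]])}
{'time_s': 0.1, 'qpos': array([-6.69218447e+01,  1.83464423e+01,  8.96987906e+01,  1.33902174e-04,
        7.20429172e+01, -1.14320342e+00]), 'qvel': array([ 0.05751187, -0.11722217, -0.14779671,  0.02044914,  0.05227009,
        0.04708858]), 'effort': array([-1.73571988e-05, -4.13332164e+01, -2.32509184e+01,  7.29207206e-02,
        4.21745866e-02, -5.99958594e-05]), 'ee_pos': array([ 235.75390334, -523.96209057,  213.22398074]), 'ee_rot': array([-1.79911870e+02, -1.88600073e-03,  2.42213159e+01]), 'force': array([ 1.17564857, -0.05324287,  0.15712231]), 'torque': array([-0.0337767 , -0.01771374,  0.00192159]), 'gripper_force': 0.0, 'gripper_width': 91.20369898246406}
```

View pics/scene0.png

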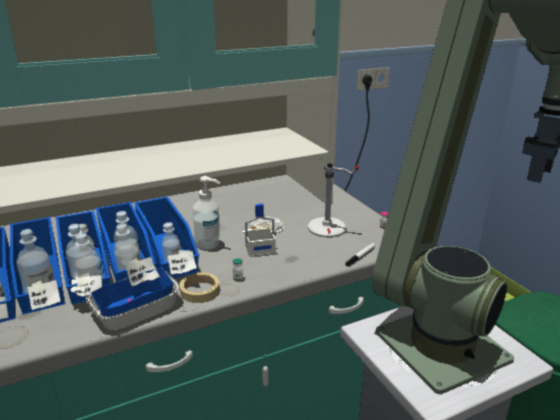

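View pics/top0.png

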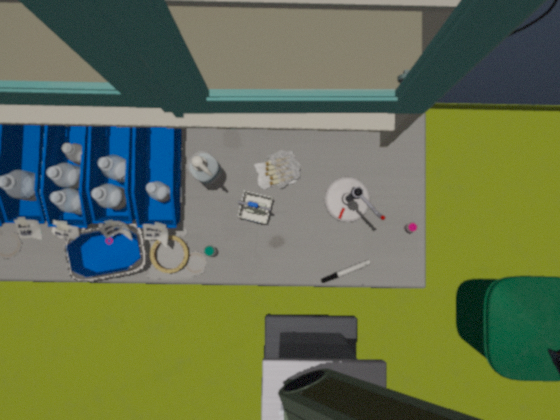

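The scene view shows the caddy's tab at about (260,211), the stand's foot at (328,227), and the hook's red ball at (355,168). In the top view the foot is at (347,200), the hub at (356,192), the ball at (382,218), the red bar at (341,213), the caddy at (256,207) and the bottle at (203,167).

```bash
cat > h.py <<'E'
import numpy as np, cv2
from workcell import env
def cam(n):
    m=env.camera_model(n); return m,np.array(m["camera_from_world"])
def ray(n,uv):
    m,T=cam(n); d=np.array([(uv[0]-m["cx"])/m["fx"],-(uv[1]-m["cy"])/m["fy"],-1.])
    R=T[:3,:3]; return -R.T@T[:3,3], R.T@d
def plane(n,uv,z):
    o,d=ray(n,uv); return o+d*(z-o[2])/d[2]
def tri(a,b):
    (o1,d1),(o2,d2)=ray("scene",a),ray("top",b)
    s=np.linalg.lstsq(np.c_[d1,-d2],o2-o1,rcond=None)[0]
    p,q=o1+d1*s[0],o2+d2*s[1]; return (p+q)/2,np.linalg.norm(p-q)
def proj(n,p):
    m,T=cam(n); c=T[:3,:3]@p+T[:3,3]; return np.array([m["cx"]-m["fx"]*c[0]/c[2],m["cy"]+m["fy"]*c[1]/c[2]])
def blobs(im,box,kind,amin=4):
    x0,y0,x1,y1=box; r=im[y0:y1,x0:x1]; h=cv2.cvtColor(r,cv2.COLOR_RGB2HSV); H,S,V=[h[...,i].astype(int) for i in range(3)]
    k={"red":((H<8)|(H>172))&(S>130)&(V>70),"blue":(H>100)&(H<130)&(S>120)&(V>40),"white":(S<60)&(V>150),
       "green":(H>65)&(H<95)&(S>110)&(V>40),"pink":(H>150)&(H<175)&(S>110)&(V>80)}[kind]
    n,l,s,c=cv2.connectedComponentsWithStats(k.astype(np.uint8))
    return [(np.round(c[i]+[x0,y0],2),s[i,:4]+[x0,y0,0,0],s[i,4],np.argwhere(l==i)[:,::-1]+[x0,y0]) for i in range(1,n) if s[i,4]>=amin]
E
python3 - <<'E'
from h import *
S=env.grab_frame("scene");T=env.grab_frame("top")
for nm,im,box,k in [("ball s",S,(335,155,370,180),"red"),("ball t",T,(370,205,395,230),"red"),("bar s",S,(310,215,345,240),"red"),("bar t",T,(330,200,350,225),"red"),
  ("tab s",S,(245,195,280,222),"blue"),("tab t",T,(240,195,275,220),"blue"),("foot t",T,(315,170,372,228),"white"),("foot s",S,(300,210,352,242),"white"),("caddy t",T,(232,185,278,228),"white")]:
    print(nm)
    for b in blobs(im,box,k):
        print("  ",b[0],b[1],b[2], cv2.minAreaRect(b[3].astype(np.float32)))
cr=lambda im,x0,y0,x1,y1,s: cv2.resize(im[y0:y1,x0:x1],None,fx=s,fy=s,interpolation=cv2.INTER_CUBIC)
a=cr(T,235,165,415,245,4); cv2.imwrite("pics/tc.png",a[:,:,::-1])
b=cr(S,230,150,400,270,4); cv2.imwrite("pics/sc.png",b[:,:,::-1])
E
```

```text
ball s
   [356.12 166.88] [355 166   3   3] 8 ((356.0, 167.0), (2.0, 2.0), 90.0)
ball t
   [382.36 217.09] [381 216   4   3] 11 ((382.5, 217.0), (2.0, 3.0), 90.0)
bar s
   [328.5 230.5] [328 229   2   4] 6 ((328.5, 230.5), (3.0, 1.0), 90.0)
bar t
   [340.94 213.25] [339 209   5   9] 16 ((341.0, 213.0), (1.4855626821517944, 8.913375854492188), 21.801406860351562)
tab s
   [258.92 209.6 ] [255 204   8  13] 87 ((258.5, 210.0), (12.0, 7.0), 90.0)
tab t
   [252.46 204.32] [248 202  10   6] 37 ((252.52944946289062, 204.38238525390625), (9.45888900756836, 3.8805696964263916), 14.03624439239502)
foot t
   [342.42 197.27] [325 178  44  43] 966 ((345.4811706542969, 197.9339599609375), (40.405487060546875, 42.736572265625), 29.054607391357422)
   [361.56 205.35] [355 199  12  14] 93 ((361.634033203125, 205.0515594482422), (14.620985984802246, 8.021235466003418), 66.03751373291016)
foot s
   [324.55 225.35] [300 210  52  32] 1391 ((325.5, 225.5), (31.0, 51.0), 90.0)
caddy t
   [263.91 186.09] [258 185  12   4] 33 ((263.5, 186.5), (3.0, 11.0), 90.0)
   [258.61 200.55] [246 195  25  13] 173 ((258.0079345703125, 200.47291564941406), (25.56427001953125, 7.787790298461914), 16.389541625976562)
   [253.9  216.25] [241 209  27  14] 187 ((254.38235473632812, 215.47061157226562), (25.70877456665039, 8.973817825317383), 14.03624439239502)
   [266.5 210.5] [266 210   2   2] 4 ((266.5, 210.5), (1.0, 1.0), 90.0)
```

View pics/tc.png

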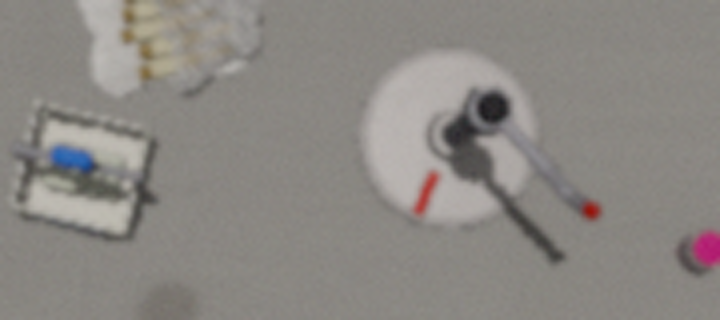

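View pics/sc.png

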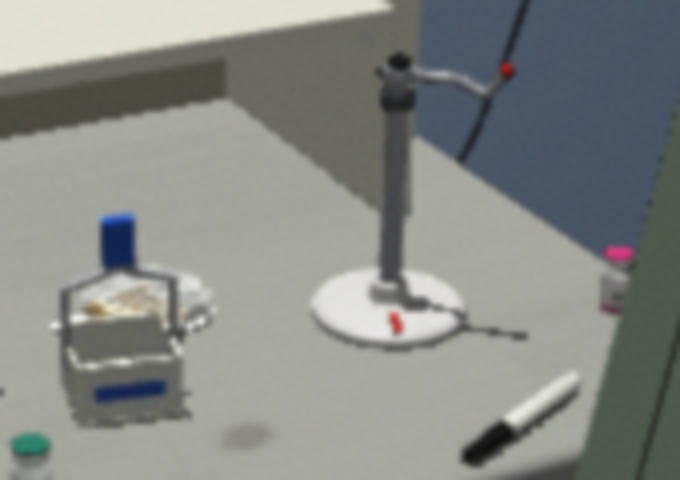

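Both crops agree: the hub's black cap is at top (358,191.8), the foot's centre at (347.4,199.4), and the red bar runs (343.7,208.5)–(340,218). The hook points lower-right to the ball at (382.4,217.1), and the tab and bail lie slightly tilted at (252.5,204.4).

```bash
python3 - <<'E'
from h import *
P=lambda *a: np.round(a,1)
foot=plane("top",(347.4,199.4),14); hub=plane("top",(358,191.8),213)
print("foot",P(foot),"hub",P(hub))
print("hub scene", P(*tri((329.6,165),(358,191.8))[0]))
ball,e=tri((356.1,166.9),(382.4,217.1)); print("ball tri",P(ball),e, "plane",P(plane("top",(382.4,217.1),214)))
bar=plane("top",(340.9,213.2),14); print("bar",P(bar))
b1,b2=plane("top",(343.7,208.5),14),plane("top",(340,218),14); print(P(b1),P(b2))
c=(foot+hub)/2
for n,q in (("ball",ball),("bar",bar)):
    d=q-c; print(n,np.hypot(*d[:2]),np.degrees(np.arctan2(d[1],d[0])))
d=b2-b1;print("bardir",np.degrees(np.arctan2(d[1],d[0])))
t,e=tri((258.9,209.6),(252.5,204.4)); print("tab",P(t),e,"top plane143",P(plane("top",(252.5,204.4),141)))
# yaw: tab/bail long axis and caddy rims, directions on plane
for a,b,z in (((238.75,203),(269.5,209.2),95),((244.3,191),(274,198.8),48),((238.5,216.3),(268.5,224.8),48)):
    p,q=plane("top",a,z),plane("top",b,z);d=q-p;print(P(p),P(q),np.linalg.norm(d),np.degrees(np.arctan2(d[1],d[0])))
print("rim centre",P(np.mean([plane("top",a,48) for a in ((244.3,191),(274,198.8),(238.5,216.3),(268.5,224.8))],0)))
print("pink",P(plane("top",(412,227),50)),"green",P(plane("top",(209.5,251.5),56)),"bottle",P(plane("top",(204,166),150)))
print(env.state()["time_s"])
E
```

```text
foot [[565.  -52.4  14. ]] hub [[565.8 -52.  213. ]]
hub scene [565.4 -53.3 211.2]
ball tri [[ 509.6 -107.6  215.4]] 3.0680434437144894 plane [[ 510.4 -106.5  214. ]]
bar [[528.7 -35.9  14. ]]
[[541.1 -43.   14. ]] [[516.2 -33.7  14. ]]
ball 78.64603029753472 -135.24895336552123
bar 40.124095938981256 156.03788301642084
bardir 159.45538854597945
tab [[538.5 185.9 128.6]] 2.6277798661401945 top plane143 [[538.2 186.3 141. ]]
[[544.2 222.8  95. ]] [[530.5 147.4  95. ]] 76.63596595023158 -100.30853486254058
[[578.5 213.6  48. ]] [[560.1 137.9  48. ]] 77.91553019300432 -103.64016219158992
[[514.  226.7  48. ]] [[493.9 150.4  48. ]] 78.8414511583537 -104.71351754322781
rim centre [[536.6 182.1  48. ]]
pink [[ 495.2 -212.2   50. ]] green [[424.1 296.1  56. ]] bottle [[625.7 301.7 150. ]]
0.2
```

Stand axis is about (565.4,−52.2). The ball's radius of 78.6 mm matches the given 79, the hook is at azimuth 225° and the mark at about 157°, and the tab height of 128.6 mm matches 128. My plan is to shut the fingers, approach from the counterclockwise side and sweep along an arc.

```bash
cat >> h.py <<'E'
def go(x,y,z,yaw=None):
    """shift (units of 30mm, present tool axes) and spin units from measured pose to goal"""
    from scipy.spatial.transform import Rotation as Ro
    s=env.state(); R=Ro.from_euler("xyz",s["ee_rot"],degrees=True).as_matrix()
    print("t",round(s["time_s"],2),"pos",np.round(s["ee_pos"],1),"rot",np.round(s["ee_rot"],1),"F",np.round(s["force"],1),"slide",np.round(R.T@(np.array([x,y,z])-s["ee_pos"])/30,2),
      "spin",None if yaw is None else round(-((yaw-s["ee_rot"][2]+180)%360-180)/8,2))
E
python3 -m jog '{"jaw":[0,0,0,0,0,0,0,0],"slide":[[0.95,-0.47,0],[0.95,-0.47,0],[0.95,-0.47,0],[0.95,-0.47,0],[0.95,-0.47,0],[0.95,-0.47,0],[0.95,-0.47,0],[0.95,-0.47,0]],"spin":[0,0,0,0,0,0,0,0]}' 20
python3 -m jog '{"jaw":[0,0,0,0,0,0,0,0],"slide":[[0.95,-0.47,0],[0.95,-0.47,0],[0.95,-0.47,0],[0.95,-0.47,0],[0.95,-0.47,0],[0.95,-0.47,0],[0.95,-0.47,0],[0.95,-0.47,0]],"spin":[0,0,0,0,0,0,0,0]}'
python3 -m jog '{"jaw":[0,0,0,0,0],"slide":[[0,0,0],[0,0,0],[0,0,0],[0,0,0],[0,0,0]],"spin":[-0.9,-0.9,-0.8,0,0]}'
python3 -c "
from h import *
go(551.2,-108.8,188,45)"
```

```text
time_s: 1.0
ee_pos: [398.2, -326.8, 213.9]
ee_rot: [-180.0, 0.0, 24.2]
force: [-0.0, 0.1, -0.3]
gripper_width: 30.3
gripper_force: 0.0
time_s: 1.8
ee_pos: [559.8, -130.4, 213.8]
ee_rot: [-180.0, 0.0, 24.2]
force: [0.5, -0.0, 0.1]
gripper_width: 0.4
gripper_force: 0.0
time_s: 2.3
ee_pos: [559.1, -131.6, 213.8]
ee_rot: [-180.0, 0.0, 44.9]
force: [0.8, -1.0, -0.9]
gripper_width: 0.3
gripper_force: 0.0
t 2.3 pos [ 559.1 -131.6  213.8] rot [-180.     0.    44.9] F [ 0.8 -1.  -0.9] slide [ 0.35 -0.72  0.86] spin -0.01
```

```bash

python3 -m jog '{"jaw":[0,0,0,0,0],"slide":[[0.35,0,0.3],[0,-0.4,0.6],[0,-0.32,0],[0,0,0],[0,0,0]],"spin":[0,0,0,0,0]}'
python3 - <<'E'
from h import *
go(551.2,-108.8,188,45)
S=env.grab_frame("scene");T=env.grab_frame("top")
a=cv2.resize(T[150:250,300:440],None,fx=4,fy=4,interpolation=cv2.INTER_CUBIC);b=cv2.resize(S[110:210,290:390],None,fx=4,fy=4,interpolation=cv2.INTER_CUBIC)
cv2.imwrite("pics/pre.png",np.hstack([a[:, :400],b])[:,:,::-1])
E
```

```text
time_s: 2.8
ee_pos: [552.0, -108.8, 187.7]
ee_rot: [179.9, -0.0, 45.0]
force: [0.5, -0.6, 0.8]
gripper_width: 0.4
gripper_force: 0.0
t 2.8 pos [ 552.  -108.8  187.7] rot [179.9  -0.   45. ] F [ 0.5 -0.6  0.8] slide [-0.02 -0.02 -0.01] spin 0.0
```

View pics/pre.png

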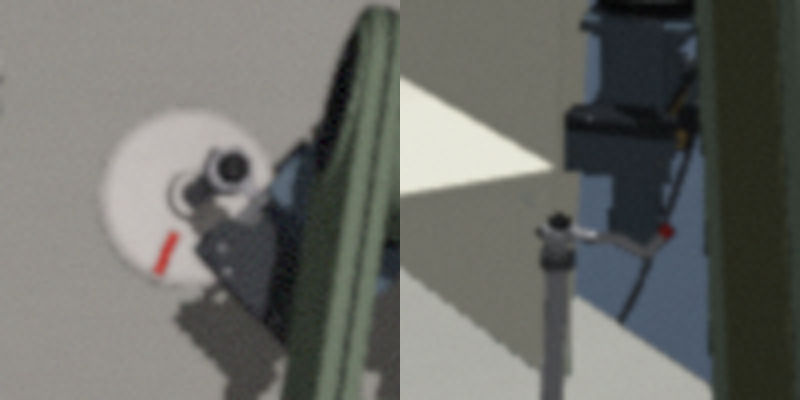

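The picture shows the shut fingers on the counterclockwise side of the hook bar, clear of hub and ball. Now the arc.

```bash

python3 -m jog '{"jaw":[0,0,0,0,0,0,0,0,0,0],"slide":[[0,-0.12,0],[0,-0.12,0],[0,-0.12,0],[-0.029,-0.088,0],[-0.029,-0.088,0],[-0.029,-0.088,0],[-0.029,-0.088,0],[-0.029,-0.088,0],[-0.029,-0.088,0],[-0.029,-0.088,0]],"spin":[0,0,0,0.375,0.375,0.375,0.375,0.375,0.375,0.375]}'
python3 -m jog '{"jaw":[0,0,0,0,0,0,0,0],"slide":[[-0.029,-0.088,0],[-0.029,-0.088,0],[-0.029,-0.088,0],[-0.029,-0.088,0],[-0.029,-0.088,0],[-0.029,-0.088,0],[-0.029,-0.088,0],[-0.029,-0.088,0]],"spin":[0.375,0.375,0.375,0.375,0.375,0.375,0.375,0.375]}'
python3 - <<'E'
from h import *
s=env.state(); print(s["torque"])
p=s["ee_pos"][:2]-[565.4,-52.2]; ps=np.radians(s["ee_rot"][2]); x=np.array([np.cos(ps),np.sin(ps)]);y=np.array([np.sin(ps),-np.cos(ps)])
print(p@x,p@y,"F tool",s["force"][:2]@x,s["force"][:2]@y)
T=env.grab_frame("top")
print([b[:3] for b in blobs(T,(310,180,395,235),"red")])
E
```

```text
time_s: 3.9
ee_pos: [528.5, -90.2, 187.1]
ee_rot: [179.9, -0.1, 23.9]
force: [2.0, -1.9, -0.4]
gripper_width: 0.5
gripper_force: 0.9
time_s: 4.7
ee_pos: [516.9, -71.5, 187.2]
ee_rot: [179.9, -0.1, -0.1]
force: [1.5, -1.1, -1.1]
gripper_width: 0.4
gripper_force: 0.9
[-0.29814722 -0.32361907  0.02785606]
-48.453029971322785 19.41977357025521 F tool 1.4658567041578354 1.1370853086098722
[]
```

```bash
cat > chk.py <<'E'
from h import *
import sys
s=env.state(); ps=np.radians(s["ee_rot"][2]); y=np.array([np.sin(ps),-np.cos(ps)]); x=np.array([np.cos(ps),np.sin(ps)])
f=s["force"][:2]@y; print("yaw",round(s["ee_rot"][2],1),"t",round(s["time_s"],1),"Fpush",round(f,1),"Frad",round(s["force"][:2]@x,1))
sys.exit(f>4.5)
E
python3 -m jog '{"jaw":[0,0,0,0,0,0,0,0],"slide":[[-0.01,-0.029,0],[-0.01,-0.029,0],[-0.01,-0.029,0],[-0.01,-0.029,0],[-0.01,-0.029,0],[-0.01,-0.029,0],[-0.01,-0.029,0],[-0.01,-0.029,0]],"spin":[0.125,0.125,0.125,0.125,0.125,0.125,0.125,0.125]}' >/dev/null; python3 chk.py || exit
python3 -m jog '{"jaw":[0,0],"slide":[[-0.01,-0.029,0],[-0.01,-0.029,0]],"spin":[0.125,0.125]}'>/dev/null; python3 chk.py || exit
python3 -m jog '{"jaw":[0,0],"slide":[[-0.01,-0.029,0],[-0.01,-0.029,0]],"spin":[0.125,0.125]}'>/dev/null; python3 chk.py || exit
python3 -m jog '{"jaw":[0,0],"slide":[[-0.01,-0.029,0],[-0.01,-0.029,0]],"spin":[0.125,0.125]}'>/dev/null; python3 chk.py || exit
python3 -m jog '{"jaw":[0,0],"slide":[[-0.01,-0.029,0],[-0.01,-0.029,0]],"spin":[0.125,0.125]}'>/dev/null; python3 chk.py || exit
python3 -m jog '{"jaw":[0,0],"slide":[[-0.01,-0.029,0],[-0.01,-0.029,0]],"spin":[0.125,0.125]}'>/dev/null; python3 chk.py || exit
python3 -m jog '{"jaw":[0,0],"slide":[[-0.01,-0.029,0],[-0.01,-0.029,0]],"spin":[0.125,0.125]}'>/dev/null; python3 chk.py || exit
python3 -m jog '{"jaw":[0,0],"slide":[[-0.01,-0.029,0],[-0.01,-0.029,0]],"spin":[0.125,0.125]}'>/dev/null; python3 chk.py || exit
python3 -m jog '{"jaw":[0,0],"slide":[[-0.01,-0.029,0],[-0.01,-0.029,0]],"spin":[0.125,0.125]}'>/dev/null; python3 chk.py || exit
```

```text
yaw -8.1 t 5.5 Fpush 2.5 Frad 1.7False
```

```bash
sed -i 's/sys.exit(f>4.5)/sys.exit(int(f>4.5))/' chk.py
python3 -m jog '{"jaw":[0,0],"slide":[[-0.01,-0.029,0],[-0.01,-0.029,0]],"spin":[0.125,0.125]}'>/dev/null; python3 chk.py || exit
python3 -m jog '{"jaw":[0,0],"slide":[[-0.01,-0.029,0],[-0.01,-0.029,0]],"spin":[0.125,0.125]}'>/dev/null; python3 chk.py || exit
python3 -m jog '{"jaw":[0,0],"slide":[[-0.01,-0.029,0],[-0.01,-0.029,0]],"spin":[0.125,0.125]}'>/dev/null; python3 chk.py || exit
python3 -m jog '{"jaw":[0,0],"slide":[[-0.01,-0.029,0],[-0.01,-0.029,0]],"spin":[0.125,0.125]}'>/dev/null; python3 chk.py || exit
python3 -m jog '{"jaw":[0,0],"slide":[[-0.01,-0.029,0],[-0.01,-0.029,0]],"spin":[0.125,0.125]}'>/dev/null; python3 chk.py || exit
python3 -m jog '{"jaw":[0,0],"slide":[[-0.01,-0.029,0],[-0.01,-0.029,0]],"spin":[0.125,0.125]}'>/dev/null; python3 chk.py || exit
python3 -m jog '{"jaw":[0,0],"slide":[[-0.01,-0.029,0],[-0.01,-0.029,0]],"spin":[0.125,0.125]}'>/dev/null; python3 chk.py || exit
python3 -m jog '{"jaw":[0,0],"slide":[[-0.01,-0.029,0],[-0.01,-0.029,0]],"spin":[0.125,0.125]}'>/dev/null; python3 chk.py || exit
python3 -m jog '{"jaw":[0,0],"slide":[[-0.01,-0.029,0],[-0.01,-0.029,0]],"spin":[0.125,0.125]}'>/dev/null; python3 chk.py || exit
```

```text
yaw -10.1 t 5.8 Fpush 1.4 Frad 2.2
yaw -12.1 t 6.0 Fpush 1.5 Frad 1.3
yaw -14.1 t 6.2 Fpush 1.9 Frad 1.4
yaw -16.1 t 6.3 Fpush 1.3 Frad 2.0
yaw -18.1 t 6.5 Fpush 0.5 Frad 1.6
yaw -20.1 t 6.8 Fpush 1.4 Frad 1.6
yaw -22.1 t 7.0 Fpush 0.9 Frad 1.3
yaw -24.0 t 7.2 Fpush 6.8 Frad 1.9
```

```bash

python3 -m jog '{"jaw":[0],"slide":[[0,-0.01,0]],"spin":[0]}'>/dev/null; python3 chk.py; python3 -m jog '{"jaw":[0],"slide":[[0,0,0]],"spin":[0]}'; python3 chk.py
```

```text
yaw -24.0 t 7.2 Fpush 6.1 Frad 2.8
time_s: 7.35
ee_pos: [513.2, -50.2, 186.9]
ee_rot: [179.8, -0.0, -24.0]
force: [-0.5, -5.6, 2.3]
gripper_width: 0.7
gripper_force: 2.9
yaw -24.0 t 7.3 Fpush 5.3 Frad 1.9
```

```bash

python3 -m jog '{"jaw":[0,0],"slide":[[0,-0.03,0],[0,0,0]],"spin":[0,0]}'>/dev/null; python3 chk.py;  python3 -m jog '{"jaw":[0],"slide":[[0,0,0]],"spin":[0]}'>/dev/null;python3 chk.py
```

```text
yaw -24.0 t 7.5 Fpush 7.3 Frad 1.7
yaw -24.0 t 7.7 Fpush 7.7 Frad 1.8
```

```bash

python3 -m jog '{"jaw":[0,0,0],"slide":[[0,-0.03,0],[0,-0.03,0],[0,0,0]],"spin":[0,0,0]}'>/dev/null; python3 chk.py;  python3 -m jog '{"jaw":[0,0],"slide":[[0,0,0],[0,0,0]],"spin":[0,0]}'>/dev/null;python3 chk.py
```

```text
yaw -23.9 t 8.0 Fpush 12.0 Frad 1.9
yaw -23.9 t 8.2 Fpush 12.4 Frad 1.7
```

```bash

python3 -m jog '{"jaw":[0,0,0,0,0,0],"slide":[[0,0,0],[0,0,0],[0,0,0],[0,0,0],[0,0,0],[0,0,0]],"spin":[0,0,0,0,0,0]}'; python3 chk.py
python3 -m jog '{"jaw":[0,0,0,0,0,0,0],"slide":[[0,0.05,0],[0,0.2,0],[0,0.7,0],[0,0.5,-0.5],[0,0,-1],[0,0,-1],[0,0,-0.5]],"spin":[0,0,0,0,0,0,0]}'; python3 chk.py
```

```text
time_s: 8.75
ee_pos: [513.3, -49.9, 186.9]
ee_rot: [179.6, 0.0, -23.9]
force: [-2.3, -11.5, 1.9]
gripper_width: 0.6
gripper_force: 6.2
yaw -23.9 t 8.8 Fpush 11.4 Frad 2.6
time_s: 9.45
ee_pos: [497.6, -85.9, 279.2]
ee_rot: [-179.9, -0.1, -24.0]
force: [-1.0, -0.6, -0.8]
gripper_width: 0.5
gripper_force: 0.0
yaw -24.0 t 9.4 Fpush 0.9 Frad -0.6
```

```bash

python3 -m jog '{"jaw":[60,60,60,60,60,60,60,60,60,60],"slide":[[-0.245,-0.884,0],[-0.245,-0.884,0],[-0.245,-0.884,0],[-0.245,-0.884,0],[-0.245,-0.884,0],[-0.245,-0.884,0],[-0.245,-0.884,0],[-0.245,-0.884,0],[-0.245,-0.884,0],[-0.245,-0.884,0]],"spin":[-0.13,-0.13,-0.13,-0.13,-0.13,-0.13,-0.13,-0.13,-0.13,-0.13]}'
python3 - <<'E'
from h import *
go(538.3,186,200,-13.5)
S=env.grab_frame("scene");T=env.grab_frame("top")
cv2.imwrite("pics/s2.png",S[:,:,::-1]);cv2.imwrite("pics/t2.png",T[:,:,::-1])
print([b[:3] for b in blobs(T,(310,180,395,235),"red")]);print([b[:3] for b in blobs(S,(290,150,395,240),"red")])
T0=cv2.imread("pics/top0.png");S0=cv2.imread("pics/scene0.png")
z=lambda im,x0,y0,x1,y1,s: cv2.resize(im[y0:y1,x0:x1],None,fx=s,fy=s,interpolation=cv2.INTER_CUBIC)
cv2.imwrite("pics/bot.png",np.hstack([z(T0,180,140,245,230,5)[:, :],z(S0,180,165,250,255,5)]))
cv2.imwrite("pics/hook.png",np.hstack([z(T[:,:,::-1],310,165,400,245,4),z(S[:,:,::-1],290,140,380,220,4)]))
E
```

```text
time_s: 10.45
ee_pos: [514.4, 189.6, 276.4]
ee_rot: [-180.0, 0.1, -13.6]
force: [0.6, -0.4, -0.1]
gripper_width: 60.1
gripper_force: 0.0
t 10.45 pos [514.4 189.6 276.4] rot [-1.80e+02  1.00e-01 -1.36e+01] F [ 0.6 -0.4 -0.1] slide [ 0.81 -0.07  2.55] spin -0.01
[(array([340.94, 213.25]), array([339, 209,   5,   9]), np.int32(16)), (array([345.91, 224.64]), array([345, 223,   3,   4]), np.int32(11))]
[(array([335.5, 174. ]), array([335, 173,   2,   3]), np.int32(6)), (array([328.6, 230.4]), array([328, 229,   2,   4]), np.int32(5))]
```

View pics/bot.png

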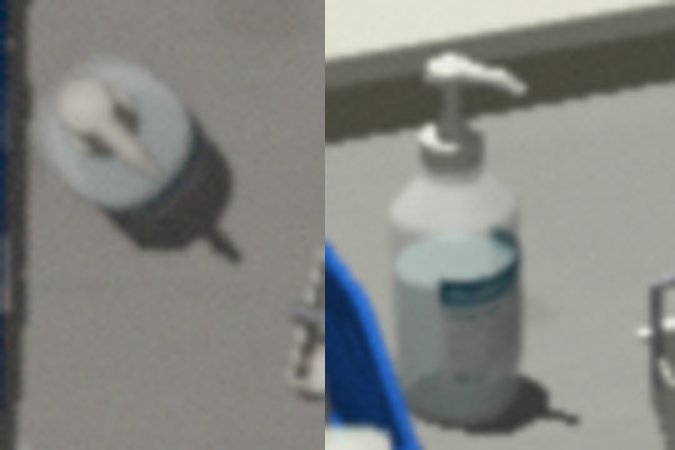

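View pics/hook.png

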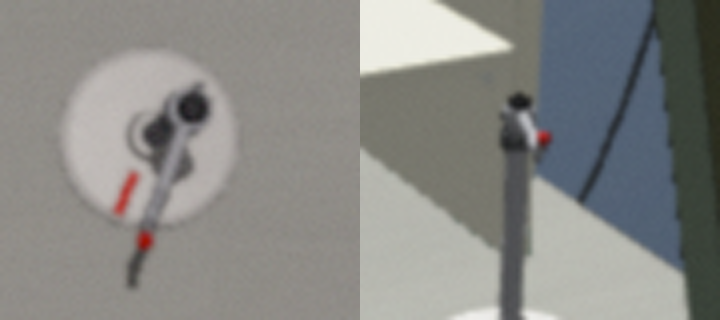

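The bottle's nozzle tip is at top (211,175) and scene (284,183 in crop pixels, i.e. 220,183), and its head is at top (197,161). The hook now points along the mark, with the ball at top (345.9,224.6) and scene (335.5,174).

```bash
python3 - <<'E'
from h import *
tip,e=tri((219.8,183),(211,175)); print("tip",tip,e); tip=plane("top",(211,175),205);print(tip,"head",plane("top",(197,161),210))
ax=np.array([565.4,-52.2])
ball,e=tri((335.5,174),(345.9,224.6)); bp=plane("top",(345.9,224.6),212.5)
for b in (ball,bp):
    d=b[:2]-ax; print("ball",b,e,np.hypot(*d),np.degrees(np.arctan2(d[1],d[0])))
ps=np.radians(-13.5);x=np.array([np.cos(ps),np.sin(ps)]);y=np.array([np.sin(ps),-np.cos(ps)])
for q in (tip,plane("top",(197,161),210)):
    d=q[:2]-[538.3,186]; print("tool-frame",d@x,d@y)
a=np.radians(157); print("saddle",ax+63.5*np.array([np.cos(a),np.sin(a)]))
E
```

```text
tip [597.42928643 275.39338281 202.39451771] 3.9507905738661955
[597.89788196 276.86620134 205.        ] head [628.12418535 308.31830244 210.        ]
ball [491.46097737 -27.11858342 213.98340767] 3.1794259677692884 78.07724716291573 161.26216025855376
ball [492.32529972 -25.91953383 212.5       ] 3.1794259677692884 77.65677512686224 160.2194683682533
tool-frame 36.73889430324352 -102.26841019998471
tool-frame 58.78769533488583 -139.90767763707782
saddle [506.94794181 -27.38857334]
```

```bash

python3 -m jog '{"jaw":[60,60,60,60,60,60,60,60,60],"slide":[[0.5,-0.07,0],[0.31,0,0.5],[0,0,0.9],[0,0,0.9],[0,0,0.8],[0,0,0.6],[0,0,0.5],[0,0,0.3],[0,0,0]],"spin":[0,0,0,0,0,0,0,0,0]}'
python3 - <<'E'
from h import *
go(538.3,186,111,-13.5)
S=env.grab_frame("scene");T=env.grab_frame("top")
z=lambda im,x0,y0,x1,y1,s: cv2.resize(im[y0:y1,x0:x1],None,fx=s,fy=s,interpolation=cv2.INTER_CUBIC)
cv2.imwrite("pics/gr.png",np.hstack([z(T[:,:,::-1],190,150,290,250,4),z(S[:,:,::-1],200,165,300,265,4)]))
E
```

```text
time_s: 11.45
ee_pos: [538.1, 183.2, 139.9]
ee_rot: [179.9, 0.2, -13.6]
force: [1.0, -0.1, 0.5]
gripper_width: 60.0
gripper_force: 0.0
t 11.45 pos [538.1 183.2 139.9] rot [179.9   0.2 -13.6] F [ 1.  -0.1  0.5] slide [-0.01 -0.09  0.96] spin -0.02
```

View pics/gr.png

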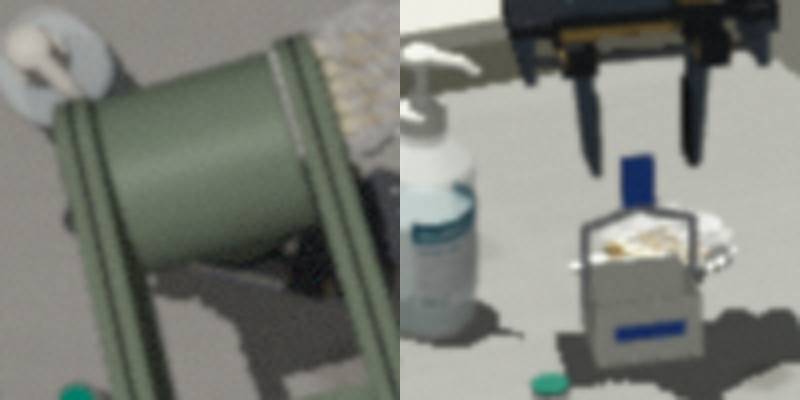

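The scene view shows the fingers straddling the blue tab, offset about 3 mm to the right, with the gripper body clear of the nozzle. I'll correct that and descend.

```bash

python3 -m jog '{"jaw":[60,60,60,60,60,60],"slide":[[0,-0.09,0],[0,0,0.3],[0,0,0.3],[0,0,0.2],[0,0,0.15],[0,0,0]],"spin":[0,0,0,0,0,0]}'
python3 -m jog '{"jaw":[15,15,15,15,15,15,15],"slide":[[0,0,0],[0,0,0],[0,0,0],[0,0,0],[0,0,0],[0,0,0],[0,0,0]],"spin":[0,0,0,0,0,0,0]}' 25
python3 - <<'E'
from h import *
go(538.3,186,111,-13.5)
S=env.grab_frame("scene")
print([b[:3] for b in blobs(S,(240,190,285,235),"blue")])
E
```

```text
time_s: 12.15
ee_pos: [539.5, 186.6, 112.5]
ee_rot: [179.9, 0.1, -13.6]
force: [-1.4, 0.0, 0.6]
gripper_width: 60.1
gripper_force: 0.0
time_s: 12.85
ee_pos: [540.0, 186.7, 113.5]
ee_rot: [180.0, -0.0, -13.6]
force: [0.6, -0.8, -0.3]
gripper_width: 24.0
gripper_force: 25.0
t 12.85 pos [540.  186.7 113.5] rot [180.   -0.  -13.6] F [ 0.6 -0.8 -0.3] slide [-0.05  0.04  0.08] spin -0.01
[(array([259.  , 209.89]), array([255, 204,   9,  13]), np.int32(103))]
```

Gripped at 24.0 mm, which matches the tab. Lift and stage outside the hook tip.

```bash

python3 -m jog '{"jaw":[15,15,15,15,15,15,15,15,15],"slide":[[0,0,-0.1],[0,0,-0.3],[0,0,-0.5],[0,0,-0.7],[0,0,-0.8],[0,0,-0.8],[0,0,-0.6],[0,0,-0.4],[0,0,-0.2]],"spin":[0,0,0,0,0,0,0,0,0]}'
python3 -m jog '{"jaw":[15,15,15,15,15,15,15,15,15,15],"slide":[[-0.05,0.3,0],[-0.1,0.6,0],[-0.19,0.8,0],[-0.19,0.8,0],[-0.19,0.8,0],[-0.19,0.8,0],[-0.19,0.8,0],[-0.19,0.8,0],[-0.17,0.7,0],[-0.1,0.5,0]],"spin":[0,0,0,0,0,0,0,0,0,0]}'
python3 -m jog '{"jaw":[15,15,15,15,15],"slide":[[-0.05,0.2,0],[0,0,0],[0,0,0],[0,0,0],[0,0,0]],"spin":[0.24,0.25,0.25,0,0]}'
python3 - <<'E'
from h import *
go(442.9,-8.8,238,-19.5)
S=env.grab_frame("scene");T=env.grab_frame("top")
for n,im,bx in (("s",S,(290,150,400,240)),("t",T,(300,180,395,280))):
    print(n,[b[:3] for b in blobs(im,bx,"red")]);print(n,[b[:3] for b in blobs(im,bx,"blue")])
z=lambda im,x0,y0,x1,y1,s: cv2.resize(im[y0:y1,x0:x1],None,fx=s,fy=s,interpolation=cv2.INTER_CUBIC)
cv2.imwrite("pics/st.png",np.hstack([z(T[:,:,::-1],300,170,400,290,4),z(S[:,:,::-1],290,140,390,260,4)]))
E
```

```text
time_s: 13.8
ee_pos: [540.4, 186.9, 246.9]
ee_rot: [-179.9, -0.1, -13.6]
force: [0.5, 0.0, -1.9]
gripper_width: 23.9
gripper_force: 25.0
time_s: 14.8
ee_pos: [443.3, -5.5, 244.4]
ee_rot: [179.9, 0.2, -13.7]
force: [0.4, 0.8, -1.8]
gripper_width: 23.6
gripper_force: 25.0
time_s: 15.3
ee_pos: [442.6, -9.0, 245.0]
ee_rot: [180.0, 0.0, -19.5]
force: [0.1, 0.7, -1.1]
gripper_width: 23.5
gripper_force: 25.0
t 15.3 pos [442.6  -9.  245. ] rot [180.    0.  -19.5] F [ 0.1  0.7 -1.1] slide [ 0.01 -0.01  0.23] spin 0.0
s [(array([328.6, 230.4]), array([328, 229,   2,   4]), np.int32(5))]
s [(array([341.01, 165.28]), array([337, 159,   9,  14]), np.int32(118)), (array([341.55, 205.3 ]), array([333, 204,  18,   4]), np.int32(53))]
t [(array([341., 213.]), array([339, 209,   5,   9]), np.int32(17))]
t []
```

View pics/st.png

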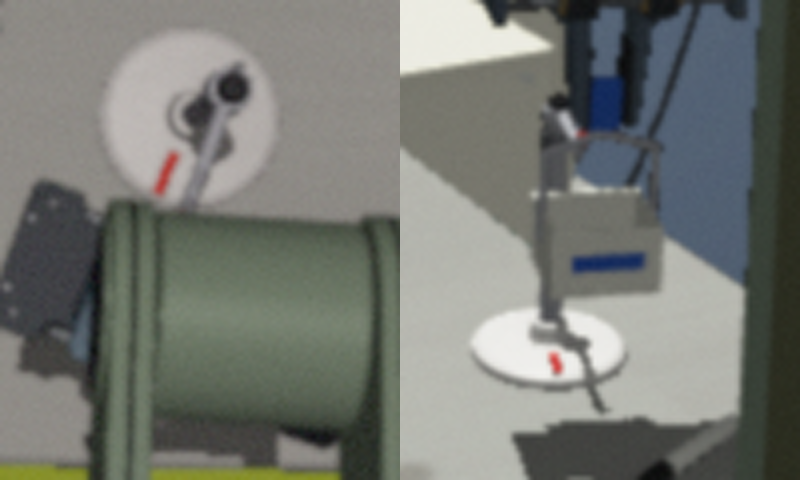

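The picture shows the caddy held straight ahead of the hook tip: tab at scene (341,165), ball just visible behind the bail at about (335.5,174), hook unmoved. Next I check the camera-to-robot offset using the tab.

```bash
python3 - <<'E'
from h import *
for tcp,px in (((540,186.7,113.5),(258.96,209.74)),((442.6,-9,245),(341.0,165.3))):
    p=np.array(tcp,float); p[2]+=14.5
    print("pred tab",proj("scene",p),"seen",px,"-> at that height",plane("scene",px,p[2]),p)
p=np.array([540,186.7,141.]);print("top pred",proj("top",p),"seen 252.5,204.4")
for a in (157,159,160.5,162):
    r=np.radians(a); b=[565.4+79*np.cos(r),-52.2+79*np.sin(r),211]; print(a,proj("scene",np.array(b)),proj("top",np.array(b)))
for d in (0,):print("hub",proj("scene",np.array([565.4,-52.2,213])),proj("top",np.array([565.4,-52.2,213])),"foot",proj("top",np.array([565.4,-52.2,14])))
E
```

```text
pred tab [257.94304381 209.60599016] seen (258.96, 209.74) -> at that height [538.0016179  184.51315144 128.        ] [540.  186.7 128. ]
pred tab [339.66648715 165.29754377] seen (341.0, 165.3) -> at that height [441.05230859 -12.17111686 259.5       ] [442.6  -9.  259.5]
top pred [252.35468224 203.64097599] seen 252.5,204.4
157 [332.86128072 175.21222312] [343.75636529 224.42301934]
159 [333.843785   175.18803888] [344.90252164 224.9107102 ]
160.5 [334.57633862 175.16144299] [345.7727776  225.25015083]
162 [335.3045427 175.1276238] [346.65148197 225.56675899]
hub [328.89150861 164.48325707] [358.09055504 191.97578934] foot [347.31914003 199.26080298]
```

```bash

python3 -m jog '{"jaw":[15,15,15,15,15,15,15,15,15,15],"slide":[[0,-0.067,0.17],[0.2,0,0],[0.3,0,0],[0.4,0,0],[0.4,0,0],[0.4,0,0],[0.3,0,0],[0.2,0,0],[0.06,0,0],[0,0,0]],"spin":[0,0,0,0,0,0,0,0,0,0]}'
python3 -m jog '{"jaw":[15,15,15],"slide":[[0,0,0],[0,0,0],[0,0,0]],"spin":[0,0,0]}'
python3 - <<'E'
from h import *
go(507.3,-29.8,210.5,-19.5)
S=env.grab_frame("scene");T=env.grab_frame("top")
for n,im,bx in (("s",S,(290,140,400,225)),):
    print(n,[b[:3] for b in blobs(im,bx,"red",2)]);print(n,[b[:3] for b in blobs(im,bx,"blue")])
p=env.state()["ee_pos"]+[0,0,14.5]; print("pred tab",proj("scene",p))
z=lambda im,x0,y0,x1,y1,s: cv2.resize(im[y0:y1,x0:x1],None,fx=s,fy=s,interpolation=cv2.INTER_CUBIC)
cv2.imwrite("pics/ov.png",np.hstack([z(T[:,:,::-1],310,165,390,245,5),z(S[:,:,::-1],295,135,375,215,5)]))
E
```

```text
time_s: 16.4
ee_pos: [507.7, -29.7, 240.2]
ee_rot: [180.0, 0.0, -19.5]
force: [0.4, -0.2, -2.2]
gripper_width: 23.8
gripper_force: 25.0
time_s: 16.7
ee_pos: [507.4, -29.5, 240.5]
ee_rot: [-180.0, -0.0, -19.5]
force: [-0.2, 0.2, -1.4]
gripper_width: 23.9
gripper_force: 25.0
t 16.7 pos [507.4 -29.5 240.5] rot [-180.    -0.   -19.5] F [-0.2  0.2 -1.4] slide [-0.    0.01  1.  ] spin 0.0
s [(array([335.2, 174.4]), array([334, 174,   3,   2]), np.int32(5))]
s [(array([334.71, 158.23]), array([331, 152,   9,  13]), np.int32(102)), (array([335.41, 196.41]), array([327, 195,  17,   4]), np.int32(46))]
pred tab [333.35664076 158.18724507]
```

View pics/ov.png

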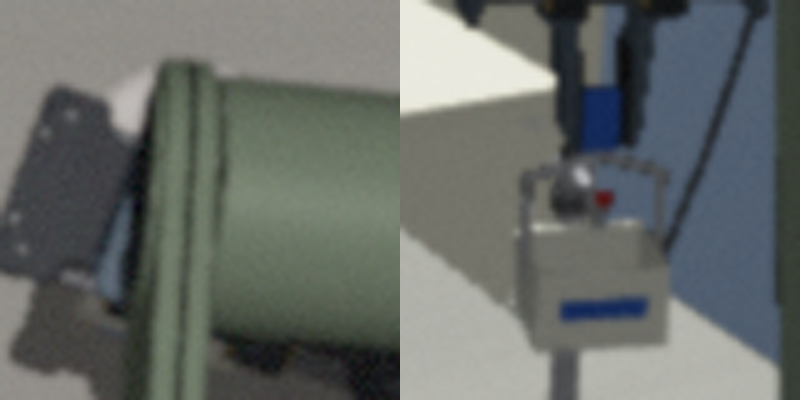

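The hook passes through the bail window, ball at scene (335,174) with the tab centred above at (334.7,158). Now I lower gently.

```bash

python3 -m jog '{"jaw":[15,15,15,15,15,15,15],"slide":[[0,0,0.1],[0,0,0.2],[0,0,0.2],[0,0,0.2],[0,0,0.1],[0,0,0.06],[0,0,0]],"spin":[0,0,0,0,0,0,0]}'
python3 -m jog '{"jaw":[15,15,15],"slide":[[0,0,0.04],[0,0,0],[0,0,0]],"spin":[0,0,0]}' | sed -n 2,4p
python3 -m jog '{"jaw":[15,15,15],"slide":[[0,0,0.04],[0,0,0],[0,0,0]],"spin":[0,0,0]}'| sed -n 2,4p
```

```text
time_s: 17.5
ee_pos: [507.6, -29.7, 214.3]
ee_rot: [180.0, 0.0, -19.5]
force: [0.2, 0.2, -1.6]
gripper_width: 23.5
gripper_force: 25.0
ee_pos: [507.7, -29.7, 213.5]
ee_rot: [-180.0, -0.0, -19.5]
force: [-0.3, -0.3, -1.6]
ee_pos: [507.8, -29.7, 212.2]
ee_rot: [-180.0, -0.0, -19.5]
force: [0.6, -0.9, -1.3]
```

```bash
cat > fz.py <<'E'
from h import *
import sys
s=env.state(); print(np.round(s["ee_pos"],1),np.round(s["force"],1)); sys.exit(int(s["force"][2]>0.6))
E
python3 -m jog '{"jaw":[15,15,15],"slide":[[0,0,0.03],[0,0,0],[0,0,0]],"spin":[0,0,0]}'>/dev/null; python3 fz.py || exit
python3 -m jog '{"jaw":[15,15,15],"slide":[[0,0,0.03],[0,0,0],[0,0,0]],"spin":[0,0,0]}'>/dev/null; python3 fz.py || exit
python3 -m jog '{"jaw":[15,15,15],"slide":[[0,0,0.03],[0,0,0],[0,0,0]],"spin":[0,0,0]}'>/dev/null; python3 fz.py || exit
python3 -m jog '{"jaw":[15,15,15],"slide":[[0,0,0.03],[0,0,0],[0,0,0]],"spin":[0,0,0]}'>/dev/null; python3 fz.py || exit
python3 -m jog '{"jaw":[15,15,15],"slide":[[0,0,0.03],[0,0,0],[0,0,0]],"spin":[0,0,0]}'>/dev/null; python3 fz.py || exit
```

```text
[508.1 -29.8 211.4] [ 0.1  0.  -0.7]
[508.2 -29.8 210.9] [ 1.2 -0.9  3.2]
```

```bash

python3 -m jog '{"jaw":[15,15],"slide":[[0,0,-0.015],[0,0,0]],"spin":[0,0]}'>/dev/null; python3 fz.py
python3 -m jog '{"jaw":[26,28,30,34,38,42,46,46,46,46],"slide":[[0,0,0],[0,0,0],[0,0,0],[0,0,0],[0,0,0],[0,0,0],[0,0,0],[0,0,0],[0,0,0],[0,0,0]],"spin":[0,0,0,0,0,0,0,0,0,0]}'
python3 - <<'E'
from h import *
S=env.grab_frame("scene")
for k in ("red","blue"): print([b[:3] for b in blobs(S,(290,140,400,225),k,2)])
cv2.imwrite("pics/rel.png",cv2.resize(S[130:230,280:400],None,fx=6,fy=6,interpolation=cv2.INTER_CUBIC)[:,:,::-1])
E
```

```text
[508.2 -29.8 211. ] [ 1.4 -0.4  2.1]
time_s: 19.9
ee_pos: [507.7, -29.7, 210.8]
ee_rot: [180.0, -0.0, -19.5]
force: [-0.0, -0.3, -0.5]
gripper_width: 45.5
gripper_force: 0.0
[(array([335.5, 174.5]), array([335, 174,   2,   2]), np.int32(4))]
[(array([332.87, 167.82]), array([329, 162,   9,  13]), np.int32(97)), (array([335.45, 205.66]), array([328, 204,  16,   4]), np.int32(47))]
```

View pics/rel.png

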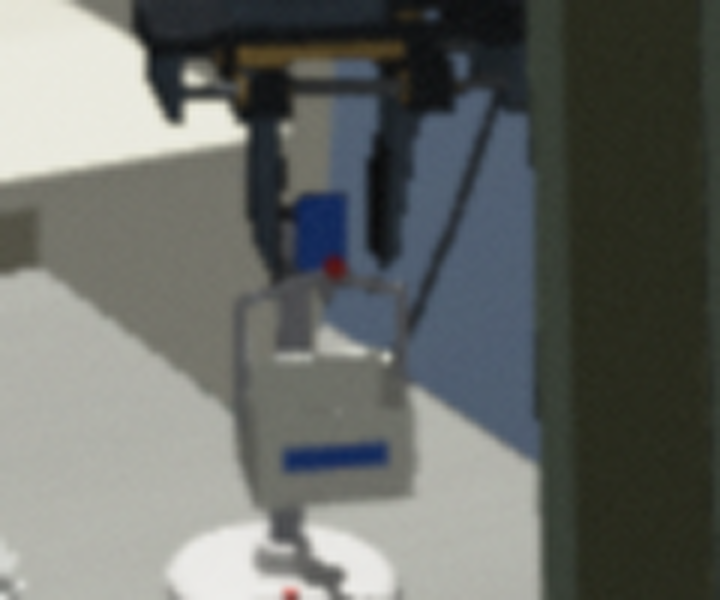

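The caddy hangs on the hook, with the ball at scene (335.5,174.5) just in front of the bail peak. The tab at (333,168) is free of both fingers but nearer the left one. I'll open further and lift straight off.

```bash

python3 -m jog '{"jaw":[50,54,60,60,60,60,60,60,60],"slide":[[0,0,0],[0,0,0],[0,0,0],[0,0,-0.1],[0,0,-0.3],[0,0,-0.5],[0,0,-0.6],[0,0,-0.8],[0,0,-0.9]],"spin":[0,0,0,0,0,0,0,0,0]}'
python3 -m jog '{"jaw":[60,60,60,60,60,60,60,60],"slide":[[0,0,-0.9],[-0.6,0,-0.6],[-0.9,0,0],[-0.9,0,0],[-0.9,0,0],[-0.5,0,0],[0,0,0],[0,0,0]],"spin":[0,0,0,0,0,0,0,0]}'
python3 - <<'E'
from h import *
S=env.grab_frame("scene");T=env.grab_frame("top")
for n,im,bx in (("s",S,(290,140,400,225)),("t",T,(310,170,400,245))):
  for k in ("red","blue"): print(n,k,[b[:3] for b in blobs(im,bx,k,2)])
z=lambda im,x0,y0,x1,y1,s: cv2.resize(im[y0:y1,x0:x1],None,fx=s,fy=s,interpolation=cv2.INTER_CUBIC)
cv2.imwrite("pics/fin.png",np.hstack([z(T[:,:,::-1],310,165,390,245,5),z(S[:,:,::-1],295,145,375,225,5)]))
E
```

```text
time_s: 20.85
ee_pos: [507.4, -29.7, 308.1]
ee_rot: [180.0, 0.0, -19.5]
force: [-0.0, -0.7, -0.8]
gripper_width: 59.7
gripper_force: 0.0
time_s: 21.65
ee_pos: [401.0, 8.2, 352.3]
ee_rot: [-180.0, -0.1, -19.5]
force: [-0.3, -0.0, -0.7]
gripper_width: 60.3
gripper_force: 0.0
s red [(array([335.29, 174.  ]), array([334, 173,   3,   3]), np.int32(7))]
s blue [(array([332.78, 167.3 ]), array([329, 162,   9,  13]), np.int32(101)), (array([335.4 , 205.66]), array([328, 204,  16,   4]), np.int32(47))]
t red [(array([345.62, 224.62]), array([344, 223,   4,   4]), np.int32(13))]
t blue [(array([347.58, 216.81]), array([343, 214,  10,   7]), np.int32(48))]
```

View pics/fin.png

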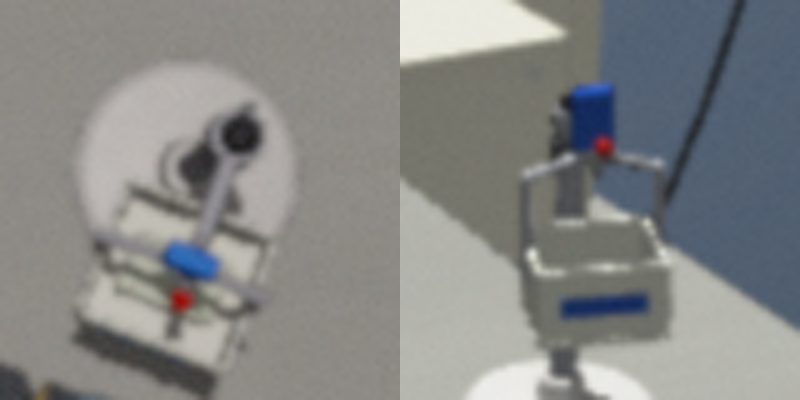

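The final view shows the caddy hanging upright with the bail in the dip, the ball at top (345.6,224.6) unmoved, and the tab on the hook line at (347.6,216.8). One seat check before I hand it in.

```bash
python3 - <<'E'
from h import *
t,e=tri((332.8,167.3),(347.6,216.8)); d=t[:2]-[565.4,-52.2]; print(t,e,np.hypot(*d),np.degrees(np.arctan2(d[1],d[0])),"expect ~63.5 out, z 225-230")
if abs(np.hypot(*d)-63.5)<6 and abs(t[2]-227)<8: print(env.job_done(), env.state()["time_s"])
E
```

```text
[508.38516989 -28.57361239 227.80369129] 2.1181568079497506 61.716262390835496 157.49136142801552 expect ~63.5 out, z 225-230
the job is handed in; nothing more can be done
the job is handed in; nothing more can be done
```

I pressed the hook against its stop at about 12 N for over half a second, then hung the caddy by its bail in the hook's dip; it hangs freely with the hook still at the mark, and I handed the job in at about 22 s.

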